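Put the mixed-up packs back on their own display stands

TASK

The four packs on this stationery display have been mixed up: move them until every pack stands upright in the middle of the wooden stand that has its own outline (six-sided case on the six-sided stand, tube on the round one, oblong box lengthwise along the oblong one, square box on the square one). A stand has room for only one pack, so the empty cork mat is there to park one on meanwhile; a pack that is already on its own stand can stay. Do not tip any pack over, and leave the full pen cup in its place.

Things in the scene. Friction and masses are not known exactly. Their poses are not given: they have to be found in the camera images.
- hex_case: six-sided clear plastic case of felt pens with a white lid, upright, loose; 52 mm across the flats (lid 54 mm), 102 mm high, 0.10 to 0.21 kg. Origin at the centre of its underside, z up; one pair of flats faces along its own +y and -y, the others at 60 degrees to that
- round_tube: round brown cardboard tube of pencils with a paper band, upright, loose; 54 mm diameter (lid, the top 28 mm: 56 mm), 110 mm high, 0.12 to 0.24 kg. Origin at the centre of its underside, z up
- oblong_box: oblong brown cardboard box of crayons with a paper label, upright, loose; 74 mm along its x, 40 mm along its y, 92 mm high, 0.14 to 0.28 kg. Origin at the centre of its underside
- square_box: small square white card box of clips, with a brown band, upright, loose; 46 mm along its x and y, 62 mm high, about 0.14 kg. Origin at the centre of its underside
- stand_hex: six-sided dark wooden display stand, a flat fixed block 16 mm thick with a flat top and no rim; origin at the centre of its underside, on the table (top at +16 mm in z). 92 mm across the flats. At the start a pack stands on each of the four stands
- stand_round: round dark wooden display stand, a flat fixed block 16 mm thick with a flat top and no rim; origin at the centre of its underside, on the table (top at +16 mm in z). 92 mm diameter
- stand_oblong: oblong dark wooden display stand, a flat fixed block 16 mm thick with a flat top and no rim; origin at the centre of its underside, on the table (top at +16 mm in z). 112 mm along its x, 66 mm along its y
- stand_square: square dark wooden display stand, a flat fixed block 16 mm thick with a flat top and no rim; origin at the centre of its underside, on the table (top at +16 mm in z). 84 mm along its x and y
- mat: round cork mat, fixed, 104 mm diameter, 4 mm thick, empty at the start: the free spot. Origin at the centre of its underside, on the table
- pen_cup: white plastic cup full of pens, loose, to be left alone: 68 mm diameter, 128 mm high with the pens, about 0.5 kg, between the far stands. Origin at the centre of its underside. The other small things among the stands (erasers, tape roll, sharpener) lie flat, under 15 mm high; the notebooks nearby are under 45 mm high
There are look-alikes about, which are no part of the job. Leave any yellow look-alike of the hex_case alone.

How it is judged:
By the outcome, as a careful person would: the job done as asked, in the order asked, and still so for the second after the job is handed in, with the robot touching nothing.
It also fails if it takes over 128 s, if anything falls off the work surface, if the arm or the gripper's body presses on something with over 40 N, if the wrist force passes 120 N, or if a joint passes its speed limit or range.

ROBOT

A 6-joint arm with a two-finger parallel gripper is mounted at the origin on the work surface. World frame = base frame: x ahead of the robot, y to its left, z up, the work surface at z = 0. Lengths are in m, angles in rad, forces in N, time in s.
With the tool pointing down it reaches from about 0.3 to 0.775 m from the base axis. Payload 14.6 kg.
Tool frame: the origin (TCP) lies at the very end of the fingers, on their centre line; the grasp point (between the pads) lies 19 mm behind it (ctrl.grasp_offset is the distance from the TCP to the grasp point, in m); z points along the fingers, y is the line along which they close (so a half turn about z gives the same grasp; the last joint's range is limited). The gripper opens to 94 mm and grips with 3 to 60 N. Pads are 16 mm wide; open, the fingers measure 119 mm over their backs; the gripper's body (75 mm by 177 mm) begins 78 mm behind the grasp point.
Start: joints at [-1.296, 0.3, 1.521, -0, 1.321, -0.067], TCP at [0.184, -0.518, 0.205] pointing down, gripper open.
Joint ranges: [-3.03, 3.03], [-0.79, 2.21], [0.23, 2.52], [-1.04, 4.18], [0, 3.07], [-2.55, 2.55]. Speed limits (rad/s): [2.22, 2.22, 2.57, 3.14, 3.14, 3.14].

INTERFACE

Orientations are given as [roll, pitch, yaw] about the fixed x, y, z axes, in that order (R = Rz(yaw) Ry(pitch) Rx(roll)).
In Python, from station import ctrl gives the robot as it stands.
- The arm moves only by the tool step_arm, never from a script. Its argument "plan" is a list that holds one entry, the list of rows, each a list of 6 numbers: the shift along the tool's x, y, z in units of 30 mm (1.0 is 30 mm), then the turn, a rotation vector about the tool's x, y, z in units of 6 degrees (1.0 is 6 degrees). In form: [[[dx, dy, dz, wx, wy, wz], ...]]. A call has 1 to 8 rows; each row is the pose to reach, as a shift and turn from the pose commanded when the call began, along the tool's axes at that moment; what a row does not reach only later rows make up. A row lasts 1/12 s, in which the tool goes at most 41.7 mm and 7.16 degrees, less where a joint would pass 70% of its speed; a pose out of reach is approached as far as the arm can. A call with a gripper value outside its range is refused whole. "grip" is the opening, from 0 (shut) to 1 (fully open), set as the call begins (left out, the last holds). The fingers move at their own pace and stop on an object; "squeeze" is the grip in N (left out, the last holds). Time passes only in rows, so rows that repeat a pose let the fingers close. It gives the time, the measured TCP pose, the force, the opening and the grip force at its end, in the units of the state.
- ctrl.get_obs(): the state, without advancing time (a new reading comes with each control period).
- ctrl.camera(name): name is "side" or "top"; returns the picture (384x512x3 uint8, red, green, blue); there is no depth.
- ctrl.camera_model(name): a dict with "intrinsics" (3x3 intrinsics, pixels), "R" (3x3) and "t" (3): a world point X has camera coordinates R X + t. Camera axes: x right, y down, z forward; pixel columns grow to the right and rows downward; lengths in m; the calibration is good to about 2 mm. A picture is of the moment at which its call begins. camera_model takes no time and is no camera call.
- ctrl.hand_in(): hands the job in; it is judged then, once.
Trained networks look in the newest picture that a camera, given by its name, has taken for a name from the list of things; names that differ only in an ending like _2 or _b are one class to them, and where a whole thing is asked for, a point or a joint stands for the part that bears it (a point fixed in the world has none). Each returns a list of dicts, best first, with "confidence" (0 to 1); they miss things now and then, are a little off and sometimes report something else, mostly with a low value. They report only what shows in the picture. A call takes as long as a camera call. They do not tell look-alikes from the thing itself.
- ctrl.masks_of(query, camera): "pixels" (384x512 bool, what is visible of it) and "at" ([column, row] in pixels, amid what is visible of it).
- ctrl.place_of(query, camera): "at" ([column, row] in pixels: a listed point, or the origin of a listed thing).
The state is a dict: "time_s": time; "qpos": joint angles; "joint_vel": joint speeds; "tau": joint torques, N m; "ee_pos": TCP position; "eef_rot": TCP orientation; "force": force on the tool from outside, world axes, zero at the start; "moment": the same for the moment, N m; "grip_width": finger opening in m; "grip_force": force on a finger pad.
Only numpy, scipy, OpenCV 4.12 (cv2) and the standard library are available. Lean on these libraries where they do the work, as an engineer would, in place of code of your own. Each camera call takes 0.05 s, during which the arm holds its last target. There are 200 camera calls.

## Working session

There is one attempt and no reset: what is moved stays moved. The work goes in short steps, Python scripts to look and compute and a tool call to move; the robot and the scene stay as the last step left them, time stands still between calls to the robot, and variables do not carry over. Pictures are saved under pics/ and viewed, at most 14 in all, crops included, and the job is handed in when it is done.

Besides the shell and the picture viewer there is one more tool, called after "Emit:" as name([rows], argument=value, ...), one row to a line, values as JSON. step_arm: Moves the arm, as the interface text tells. Its arguments: {"type":"object","properties":{"plan":{"type":"array","items":{"type":"array","items":{"type":"array","items":{"type":"number"}}}},"grip":{"type":"number"},"squeeze":{"type":"number"}},"required":["plan"]}

```bash
mkdir -p pics; cat > h.py <<'E'
import numpy as np, cv2
from station import ctrl
def snap(cam,name):
    im=ctrl.camera(cam); cv2.imwrite(f'pics/{name}.png',cv2.cvtColor(im,cv2.COLOR_RGB2BGR)); return im
def ray(cam,uv,z):
    m=ctrl.camera_model(cam);K=np.array(m['intrinsics']);R=np.array(m['R']);t=np.array(m['t'])
    d=R.T@np.linalg.inv(K)@np.array([uv[0],uv[1],1.]);c=-R.T@t
    return (c+d*(z-c[2])/d[2])
def proj(cam,X):
    m=ctrl.camera_model(cam);p=np.array(m['intrinsics'])@(np.array(m['R'])@np.array(X)+np.array(m['t']));return p[:2]/p[2]
E
python3 - <<'E'
from h import *
for c in('top','side'):
    snap(c,c+'0'); m=ctrl.camera_model(c); print(c,-np.array(m['R']).T@m['t'])
Z=dict(hex_case=.016,round_tube=.016,oblong_box=.016,square_box=.016,stand_hex=0,stand_round=0,stand_oblong=0,stand_square=0,mat=0,pen_cup=0)
for n,z in Z.items():
  for c in('top','side'):
    print(n,c,[(np.round(d['at'],1).tolist(),round(d['confidence'],2),np.round(ray(c,d['at'],z)[:2],3).tolist()) for d in ctrl.place_of(n,c)])
o=ctrl.get_obs();print(o['time_s'],o['ee_pos'],o['eef_rot'])
E
```

```text
top [0.4719311  0.04929654 0.98344788]
side [0.3691906  0.99097564 0.70918157]
hex_case top [([162.0, 225.6], 0.91, [0.444, 0.257]), ([102.1, 245.6], 0.7, [0.398, 0.391]), ([151.4, 170.1], 0.66, [0.57, 0.283])]
hex_case side [([285.0, 272.3], 0.88, [0.449, 0.257]), ([221.5, 278.7], 0.67, [0.573, 0.306]), ([310.2, 207.7], 0.63, [0.425, 0.012]), ([299.3, 333.6], 0.59, [0.398, 0.409])]
round_tube top [([224.9, 125.4], 0.95, [0.675, 0.115])]
round_tube side [([200.8, 220.4], 0.94, [0.674, 0.126])]
oblong_box top [([339.6, 132.3], 0.91, [0.66, -0.15])]
oblong_box side [([234.4, 164.8], 0.98, [0.66, -0.146]), ([202.0, 227.4], 0.2, [0.663, 0.152])]
square_box top [([282.7, 230.3], 0.62, [0.434, -0.018])]
square_box side [([310.0, 200.6], 0.77, [0.429, -0.019]), ([201.2, 218.6], 0.27, [0.676, 0.119])]
stand_hex top [([282.2, 230.2], 0.7, [0.434, -0.018])]
stand_hex side [([307.5, 210.4], 0.77, [0.432, 0.003]), ([233.7, 169.7], 0.33, [0.662, -0.145])]
stand_round top [([163.1, 221.5], 0.58, [0.453, 0.258]), ([392.7, 222.4], 0.51, [0.452, -0.274])]
stand_round side [([287.8, 277.2], 0.82, [0.443, 0.253]), ([203.0, 225.6], 0.52, [0.67, 0.125])]
stand_oblong top [([222.4, 129.4], 0.79, [0.669, 0.122])]
stand_oblong side [([202.9, 224.3], 0.97, [0.672, 0.12])]
stand_square top [([340.8, 136.0], 0.92, [0.654, -0.156])]
stand_square side [([233.4, 166.9], 0.57, [0.667, -0.16])]
mat top [([392.5, 222.6], 0.67, [0.452, -0.274])]
mat side [([312.9, 159.7], 0.61, [0.447, -0.258])]
pen_cup top [([275.3, 125.0], 0.8, [0.68, -0.002])]
pen_cup side [([212.4, 191.1], 0.96, [0.69, -0.024]), ([202.2, 225.3], 0.18, [0.672, 0.124])]
1.1 [ 0.18434811 -0.51815676  0.20543777] [-3.14157672e+00 -1.17382938e-05  3.41808271e-01]
```

View pics/top0.png

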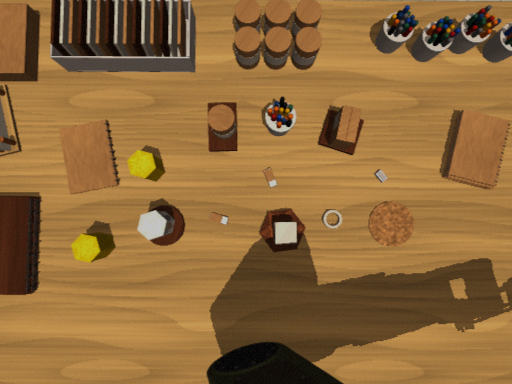

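View pics/side0.png

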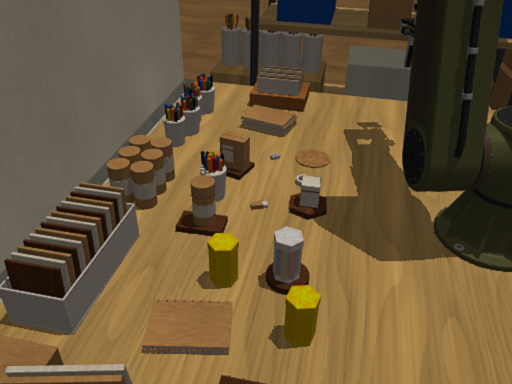

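The packs form a 4-cycle: hex_case is on the round stand, tube on the oblong, oblong on the square, and square on the hex. There are three hex_case candidates in the top view. Those at (142,165) and (86,247) are yellow look-alikes. The one at (153,224) has the white lid and clear body, so it is the right one. Next I'll fit poses from the masks and confirm with a crop.

```bash
cat > fit.py <<'E'
from h import *
from scipy.optimize import minimize
def ngon(n,r,a0=0): a=np.arange(n)*2*np.pi/n+a0; return np.c_[r*np.cos(a),r*np.sin(a)]
def rect(a,b): return np.array([[a,b],[-a,b],[-a,-b],[a,-b]])/2
S3=np.sqrt(3)
SH=dict(hex_case=(ngon(6,.053/S3),.102,60),round_tube=(ngon(40,.0275),.110,0),oblong_box=(rect(.074,.040),.092,180),square_box=(rect(.046,.046),.062,90),
 stand_hex=(ngon(6,.092/S3),.016,60),stand_round=(ngon(40,.046),.016,0),stand_oblong=(rect(.112,.066),.016,180),stand_square=(rect(.084,.084),.016,90),mat=(ngon(40,.052),.004,0),pen_cup=(ngon(40,.034),.1,0))
U=4
def sil(n,cam,p,z0):
    poly,h,_=SH[n]; c,s=np.cos(p[2]),np.sin(p[2]); xy=poly@np.array([[c,s],[-s,c]])+p[:2]
    P=np.array([proj(cam,[*q,z]) for z in(z0,z0+h) for q in xy])
    hull=cv2.convexHull(((P+.5)*U).astype(np.float32))
    im=np.zeros((384*U,512*U),np.uint8); cv2.fillConvexPoly(im,np.round(hull*16).astype(np.int32),1,shift=4)
    return cv2.resize(im.astype(np.float32),(512,384),interpolation=cv2.INTER_AREA)
def mask(n,cam,xy,z0):
    L=ctrl.masks_of(n,cam); u=proj(cam,[*xy,z0+SH[n][1]/2])
    L=[d for d in L if np.linalg.norm(np.array(d['at'])-u)<30]
    if not L: return None
    return max(L,key=lambda d:d['confidence'])['pixels'].astype(np.float32)
def fit(n,xy,z0,masks,ign={}):
    def cost(p):
        c=0
        for cam,m in masks.items():
            s=sil(n,cam,p,z0); w=1-ign.get(cam,np.zeros_like(s))
            c+=(np.abs(s-m)*w).sum()/(m*w).sum()
        return c
    best=None; per=SH[n][2]
    for y in (np.arange(0,per,15) if per else [0]):
        r=minimize(cost,[*xy,np.radians(y)],method='Nelder-Mead',options=dict(initial_simplex=np.array([[*xy,np.radians(y)],[xy[0]+.01,xy[1],np.radians(y)],[xy[0],xy[1]+.01,np.radians(y)],[*xy,np.radians(y+10)]]),maxfev=150,xatol=1e-4,fatol=1e-4))
        if best is None or r.fun<best.fun: best=r
    p=best.x; yaw=np.degrees(p[2])%per if per else 0
    return p,yaw,best.fun
E
cat > m0.py <<'E'
from fit import *
im={c:snap(c,c+'1') for c in('top','side')}
pos=dict(hex_case=(.447,.257),round_tube=(.675,.12),oblong_box=(.66,-.148),square_box=(.432,-.018))
on=dict(hex_case='stand_round',round_tube='stand_oblong',oblong_box='stand_square',square_box='stand_hex')
res={}
for n,xy in pos.items():
    M={c:mask(n,c,xy,.016) for c in im}; M={c:m for c,m in M.items() if m is not None}
    out=[]
    for sub in (M,*({c:M[c]} for c in M)):
        p,y,f=fit(n,xy,.016,sub); out.append((list(sub),np.round(p[:2],4).tolist(),round(y,1),round(f,3)))
    print(n,*out,sep='\n  '); p,y,f=fit(n,xy,.016,M); res[n]=(p,y)
    s=on[n]; MS={c:mask(s,c,p[:2],0) for c in im}; MS={c:m for c,m in MS.items() if m is not None}
    ig={c:cv2.dilate(np.maximum(sil(n,c,p,.016),M.get(c,0*sil(n,c,p,.016))),np.ones((3,3))) for c in im}
    for sub in (MS,*({c:MS[c]} for c in MS)):
        q=fit(s,p[:2],0,sub,ig); print(' ',s,list(sub),np.round(q[0][:2],4),round(q[1],1),round(q[2],3))
    res[s]=fit(s,p[:2],0,MS,ig)[:2]
for n,xy in (('mat',(.45,-.265)),('pen_cup',(.683,-.01))):
    M={c:mask(n,c,xy,0) for c in im}; M={c:m for c,m in M.items() if m is not None}
    q=fit(n,xy,0,M); print(n,list(M),np.round(q[0][:2],4),round(q[2],3)); res[n]=q[:2]
vs=[]
for c,(x0,y0,w,h) in dict(top=(110,85,320,180),side=(160,120,200,180)).items():
    k=800//w if c=='top' else 3; k=2.5 if c=='top' else 3
    b=cv2.resize(cv2.cvtColor(im[c],cv2.COLOR_RGB2BGR)[y0:y0+h,x0:x0+w],None,fx=k,fy=k,interpolation=cv2.INTER_CUBIC)
    for n,(p,y) in res.items():
        poly,hh,_=SH[n]; z0=.016 if n in pos else 0
        cc,ss=np.cos(p[2]),np.sin(p[2]); xy=poly@np.array([[cc,ss],[-ss,cc]])+p[:2]
        P=np.array([proj(c,[*q,z0+hh]) for q in xy]); P=((P+.5-[x0,y0])*k).astype(int)
        cv2.polylines(b,[P.reshape(-1,1,2)],True,(0,255,0) if n in pos else (255,255,0),1)
    cv2.imwrite(f'pics/crop_{c}.png',b)
print(ctrl.get_obs()['time_s'])
E
python3 m0.py
```

```text
Traceback (most recent call last):
  File "m0.py", line 10, in <module>
    p,y,f=fit(n,xy,.016,sub); out.append((list(sub),np.round(p[:2],4).tolist(),round(y,1),round(f,3)))
          ~~~^^^^^^^^^^^^^^^
  File "fit.py", line 29, in fit
    r=minimize(cost,[*xy,np.radians(y)],method='Nelder-Mead',options=dict(initial_simplex=np.array([[*xy,np.radians(y)],[xy[0]+.01,xy[1],np.radians(y)],[xy[0],xy[1]+.01,np.radians(y)],[*xy,np.radians(y+10)]]),maxfev=150,xatol=1e-4,fatol=1e-4))
  File "fit.py", line 24, in cost
    s=sil(n,cam,p,z0); w=1-ign.get(cam,np.zeros_like(s))
  File "fit.py", line 11, in sil
    P=np.array([proj(cam,[*q,z]) for z in(z0,z0+h) for q in xy])
                ~~~~^^^^^^^^^^^^
  File "h.py", line 10, in proj
    m=ctrl.camera_model(cam);p=np.array(m['intrinsics'])@(np.array(m['R'])@np.array(X)+np.array(m['t']));return p[:2]/p[2]
ValueError: time passes only in moves, steps and waits
```

Too many camera_model calls, so I'll cache the models.

```bash
sed -i 's/^def snap/CM={c:ctrl.camera_model(c) for c in ("top","side")}\ndef snap/; s/m=ctrl.camera_model(cam)/m=CM[cam]/' h.py; time python3 m0.py
```

```text
hex_case
  (['top', 'side'], [0.4486, 0.2559], np.float64(48.9), np.float64(0.111))
  (['top'], [0.4485, 0.2554], np.float64(45.7), np.float64(0.05))
  (['side'], [0.4482, 0.2586], np.float64(51.5), np.float64(0.033))
  stand_round ['top', 'side'] [0.446  0.2537] 0 0.356
  stand_round ['top'] [0.4465 0.2531] 0 0.097
  stand_round ['side'] [0.4446 0.2549] 0 0.243
round_tube
  (['top', 'side'], [0.6695, 0.1168], 0, np.float64(0.156))
  (['top'], [0.6695, 0.1165], 0, np.float64(0.076))
  (['side'], [0.6682, 0.1206], 0, np.float64(0.053))
  stand_oblong ['top', 'side'] [0.6745 0.1216] 2.3 0.254
  stand_oblong ['top'] [0.6746 0.1213] 2.1 0.108
  stand_oblong ['side'] [0.674  0.1251] 3.1 0.101
oblong_box
  (['top', 'side'], [0.6611, -0.1501], np.float64(167.0), np.float64(0.153))
  (['top'], [0.661, -0.1502], np.float64(167.0), np.float64(0.05))
  (['side'], [0.6593, -0.1454], np.float64(176.9), np.float64(0.091))
  stand_square ['top', 'side'] [ 0.6626 -0.1538] 72.2 0.695
  stand_square ['top'] [ 0.6627 -0.1538] 73.0 0.109
  stand_square ['side'] [ 0.6568 -0.1631] 34.4 0.537
square_box
  (['top', 'side'], [0.4322, -0.0199], np.float64(3.5), np.float64(0.153))
  (['top'], [0.4331, -0.0201], np.float64(0.8), np.float64(0.072))
  (['side'], [0.433, -0.0184], np.float64(7.6), np.float64(0.059))
  stand_hex ['top', 'side'] [ 0.4344 -0.0167] 37.9 0.148
  stand_hex ['top'] [ 0.4349 -0.0174] 37.3 0.051
  stand_hex ['side'] [ 0.4339 -0.0137] 38.5 0.046
mat ['top', 'side'] [ 0.4515 -0.2692] 0.166
pen_cup ['top', 'side'] [ 0.6857 -0.0125] 0.885
2.4
real	1m51.649s
user	2m40.100s
sys	1m56.266s
```

View pics/crop_top.png

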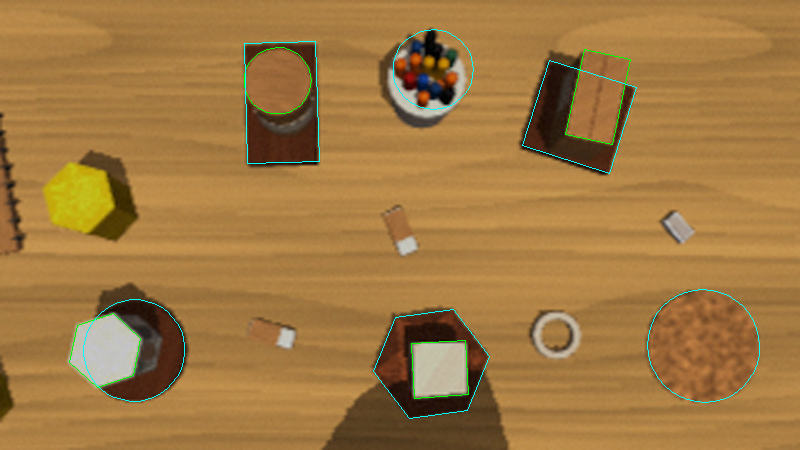

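View pics/crop_side.png

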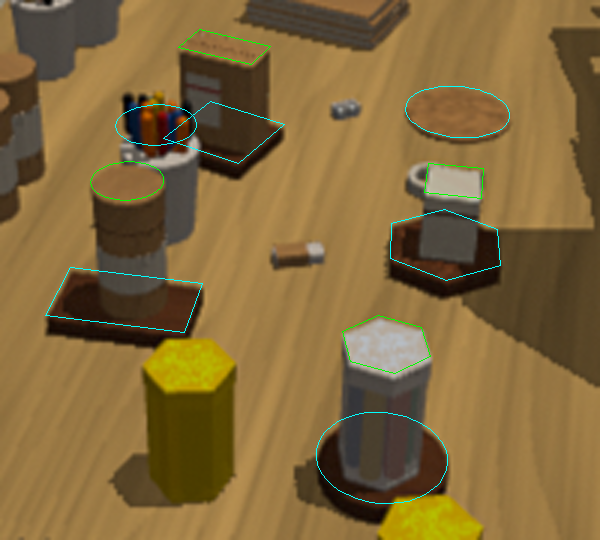

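The overlays match the packs and stands in the top view. The white-lidded clear case at crop (105,350) is the hex_case, and the yellow ones stay put. I'll use the top fits. In the side view the pen_cup fit is off, and the cup is near (0.68, 0). Next is computing the waypoints.

```bash
cat > wp.py <<'E'
import numpy as np
def chain(start,wps):
    c=np.array(start,float)
    for name,*w in wps:
        w=np.array(w,float); d=w-c; a=np.radians(c[3])
        s=[d[0]*np.cos(a)+d[1]*np.sin(a), d[0]*np.sin(a)-d[1]*np.cos(a), -d[2]]
        u=np.round([s[0]/.03,s[1]/.03,s[2]/.03,-d[3]/6],2)
        print(name,u,'rows>=',round(max(np.linalg.norm(s)/.0417,abs(d[3])/7.16),1)); c=w
E
python3 - <<'E'
from wp import *
chain([.1843,-.5182,.2054,19.58],[
('a1',.32,-.27,.17,10),('sqA',.433,-.020,.13,.8),('sqD',.433,-.020,.037,.8),('sqL',.433,-.020,.097,.8),('matA',.4515,-.2692,.085,-17),('matD',.4515,-.2692,.026,-17),('up',.4515,-.2692,.15,-17),
('h1',.45,-.02,.17,20),('hexA',.4485,.256,.16,47),('hexD',.4485,.256,.058,47),('hexL',.4485,.256,.12,47),('shA',.435,-.017,.12,37.4),('shD',.435,-.017,.059,37.4),('up',.435,-.017,.17,37.4),
('tA',.6695,.117,.17,57.4),('tD',.6695,.117,.057,57.4),('tL',.6695,.117,.125,57.4),('srA',.4465,.2535,.125,57.4),('srD',.4465,.2535,.058,57.4),('up',.4465,.2535,.17,57.4),
('o1',.52,.04,.18,20),('oA',.661,-.150,.17,-13),('oD',.661,-.150,.051,-13),('oL',.661,-.15,.125,-13),('o2',.56,-.02,.125,-5),('soA',.6745,.1215,.125,2.2),('soD',.6745,.1215,.052,2.2),('up',.6745,.1215,.17,2.2),
('s1',.55,-.08,.18,-8),('mA',.4515,-.2692,.11,-17),('mD',.4515,-.2692,.025,-17),('mL',.4515,-.2692,.095,-17),('ssA',.6627,-.1538,.1,-17),('ssD',.6627,-.1538,.038,-17),('up',.6627,-.1538,.17,-17)])
E
```

```text
a1 [ 7.03 -6.28  1.18  1.6 ] rows>= 6.8
sqA [ 5.16 -7.55  1.33  1.53] rows>= 6.6
sqD [ 0.   0.   3.1 -0. ] rows>= 2.2
sqL [ 0.  0. -2. -0.] rows>= 1.4
matA [0.5  8.31 0.4  2.97] rows>= 6.0
matD [ 0.   -0.    1.97 -0.  ] rows>= 1.4
up [ 0.   -0.   -4.13 -0.  ] rows>= 3.0
h1 [-2.48 -7.93 -0.67 -6.17] rows>= 6.0
hexA [ 3.1  -8.66  0.33 -4.5 ] rows>= 6.6
hexD [ 0.   0.   3.4 -0. ] rows>= 2.4
hexL [ 0.    0.   -2.07 -0.  ] rows>= 1.5
shA [-6.96  5.88 -0.    1.6 ] rows>= 6.6
shD [ 0.    0.    2.03 -0.  ] rows>= 1.5
up [ 0.   0.  -3.7 -0. ] rows>= 2.7
tA [ 8.92  1.2  -0.   -3.33] rows>= 6.5
tD [ 0.    0.    3.77 -0.  ] rows>= 2.7
tL [ 0.    0.   -2.27 -0.  ] rows>= 1.6
srA [-0.17 -8.71 -0.   -0.  ] rows>= 6.3
srD [ 0.    0.    2.23 -0.  ] rows>= 1.6
up [ 0.    0.   -3.73 -0.  ] rows>= 2.7
o1 [-4.68  5.9  -0.33  6.23] rows>= 5.4
oA [2.25 7.56 0.33 5.5 ] rows>= 5.7
oD [ 0.   -0.    3.97 -0.  ] rows>= 2.9
oL [ 0.   -0.   -2.47 -0.  ] rows>= 1.8
o2 [-4.26 -3.46 -0.   -1.33] rows>= 3.9
soA [ 3.39 -5.03 -0.   -1.2 ] rows>= 4.4
soD [ 0.    0.    2.43 -0.  ] rows>= 1.8
up [ 0.    0.   -3.93 -0.  ] rows>= 2.8
s1 [-4.4   6.55 -0.33  1.7 ] rows>= 5.7
mA [-2.37  6.7   2.33  1.5 ] rows>= 5.4
mD [ 0.   -0.    2.83 -0.  ] rows>= 2.0
mL [ 0.   -0.   -2.33 -0.  ] rows>= 1.7
ssA [ 5.61 -5.74 -0.17 -0.  ] rows>= 5.8
ssD [ 0.   -0.    2.07 -0.  ] rows>= 1.5
up [ 0.  -0.  -4.4 -0. ] rows>= 3.2
```

Emit:
step_arm([
  [[3.5,-3.1,0.6,0,0,0.8],[7.03,-6.28,1.18,0,0,1.6],[7.03,-6.28,1.18,0,0,1.6],[7.03,-6.28,1.18,0,0,1.6],[7.03,-6.28,1.18,0,0,1.6],[7.03,-6.28,1.18,0,0,1.6],[7.03,-6.28,1.18,0,0,1.6],[7.03,-6.28,1.18,0,0,1.6]],
], grip=1, squeeze=20)

```text
time_s: 3.07
ee_pos: [0.3215, -0.2658, 0.1696]
eef_rot: [-3.14, -0.0, 0.178]
force: [-0.3, -0.5, 0.1]
grip_width: 0.0941
grip_force: 0.0
```

Emit:
step_arm([
  [[5.16,-7.55,1.33,0,0,1.53],[5.16,-7.55,1.33,0,0,1.53],[5.16,-7.55,1.33,0,0,1.53],[5.16,-7.55,1.33,0,0,1.53],[5.16,-7.55,1.33,0,0,1.53],[5.16,-7.55,1.33,0,0,1.53],[5.16,-7.55,1.33,0,0,1.53],[5.16,-7.55,1.33,0,0,1.53]],
])

```text
time_s: 3.73
ee_pos: [0.4343, -0.0162, 0.1295]
eef_rot: [-3.141, 0.0, 0.018]
force: [0.2, -1.0, -0.6]
grip_width: 0.0937
grip_force: 0.0
```

Emit:
step_arm([
  [[0,0,1,0,0,0],[0,0,2,0,0,0],[0,0,2.6,0,0,0],[0,0,3.1,0,0,0],[0,0,3.1,0,0,0],[0,0,3.1,0,0,0]],
])

```text
time_s: 4.23
ee_pos: [0.433, -0.0206, 0.0372]
eef_rot: [-3.142, 0.001, 0.014]
force: [-0.0, 0.6, -0.3]
grip_width: 0.0942
grip_force: 0.0
```

Settled on target, so I'll close and lift.

Emit:
step_arm([
  [[0,0,0,0,0,0],[0,0,0,0,0,0],[0,0,0,0,0,0],[0,0,0,0,0,0],[0,0,0,0,0,0],[0,0,0,0,0,0],[0,0,0,0,0,0],[0,0,0,0,0,0]],
], grip=0, squeeze=20)

```text
time_s: 4.9
ee_pos: [0.4331, -0.02, 0.0372]
eef_rot: [-3.142, -0.0, 0.014]
force: [-0.5, 0.7, 0.9]
grip_width: 0.0456
grip_force: 20.0
```

Emit:
step_arm([
  [[0,0,0,0,0,0],[0,0,0,0,0,0],[0,0,0,0,0,0],[0,0,-0.4,0,0,0],[0,0,-1,0,0,0],[0,0,-1.6,0,0,0],[0,0,-2,0,0,0],[0,0,-2,0,0,0]],
])

```text
time_s: 5.57
ee_pos: [0.434, -0.0202, 0.099]
eef_rot: [3.141, -0.003, 0.014]
force: [0.7, 0.1, -1.6]
grip_width: 0.0457
grip_force: 20.0
```

Emit:
step_arm([
  [[0.05,0.8,0.05,0,0,0.3],[0.1,2,0.1,0,0,0.8],[0.2,3.3,0.15,0,0,1.2],[0.3,4.6,0.2,0,0,1.6],[0.35,5.9,0.3,0,0,2.1],[0.45,7.1,0.35,0,0,2.5],[0.5,8,0.4,0,0,2.9],[0.5,8.31,0.4,0,0,2.97]],
])

```text
time_s: 6.23
ee_pos: [0.4509, -0.2722, 0.0835]
eef_rot: [-3.142, 0.001, -0.302]
force: [-0.1, -0.1, -0.9]
grip_width: 0.0458
grip_force: 20.0
```

Emit:
step_arm([
  [[0,0,0,0,0,0],[0,0,0,0,0,0],[0,0,0.6,0,0,0],[0,0,1.2,0,0,0],[0,0,1.6,0,0,0],[0,0,1.97,0,0,0],[0,0,1.97,0,0,0],[0,0,1.97,0,0,0]],
])

```text
time_s: 6.9
ee_pos: [0.4516, -0.2685, 0.0259]
eef_rot: [-3.141, 0.001, -0.296]
force: [0.0, -0.3, -1.4]
grip_width: 0.0453
grip_force: 20.0
```

Emit:
step_arm([
  [[0,0,0.03,0,0,0],[0,0,0.03,0,0,0],[0,0,0.03,0,0,0],[0,0,0.03,0,0,0],[0,0,0.03,0,0,0],[0,0,0.03,0,0,0],[0,0,0.03,0,0,0],[0,0,0.03,0,0,0]],
], grip=1)

```text
time_s: 7.57
ee_pos: [0.4516, -0.2692, 0.0252]
eef_rot: [-3.142, -0.0, -0.297]
force: [0.8, 0.0, -0.1]
grip_width: 0.0934
grip_force: 0.0
```

Emit:
step_arm([
  [[0,0,-0.5,0,0,0],[0,0,-1.4,0,0,0],[0,0,-2.4,0,0,0],[0,0,-3.4,0,0,0],[0,0,-4.16,0,0,0],[0,0,-4.16,0,0,0]],
])

```text
time_s: 8.07
ee_pos: [0.4531, -0.2702, 0.1547]
eef_rot: [3.139, -0.007, -0.297]
force: [0.9, -1.3, 0.7]
grip_width: 0.0941
grip_force: 0.0
```

Emit:
step_arm([
  [[-0.6,-2,-0.2,0,0,-1.5],[-1.2,-3.4,-0.3,0,0,-2.6],[-1.6,-4.7,-0.4,0,0,-3.7],[-2,-6,-0.5,0,0,-4.7],[-2.3,-7.2,-0.6,0,0,-5.6],[-2.48,-7.93,-0.67,0,0,-6.17],[-2.48,-7.93,-0.67,0,0,-6.17],[-2.48,-7.93,-0.67,0,0,-6.17]],
])

```text
time_s: 8.73
ee_pos: [0.45, -0.0182, 0.1697]
eef_rot: [-3.142, 0.0, 0.353]
force: [0.3, -0.3, 0.2]
grip_width: 0.0941
grip_force: 0.0
```

Emit:
step_arm([
  [[0.5,-1.3,0,0,0,-0.7],[1,-2.6,0.1,0,0,-1.4],[1.4,-3.9,0.1,0,0,-2],[1.9,-5.2,0.2,0,0,-2.7],[2.3,-6.5,0.2,0,0,-3.4],[2.8,-7.8,0.3,0,0,-4],[3.1,-8.66,0.33,0,0,-4.5],[3.1,-8.66,0.33,0,0,-4.5]],
])

```text
time_s: 9.4
ee_pos: [0.4485, 0.2586, 0.1589]
eef_rot: [-3.141, 0.001, 0.825]
force: [0.7, -0.6, -0.1]
grip_width: 0.0938
grip_force: 0.0
```

Emit:
step_arm([
  [[0,0,0,0,0,0],[0,0,0,0,0,0],[0,0,0,0,0,0]],
])

```text
time_s: 9.65
ee_pos: [0.449, 0.2544, 0.16]
eef_rot: [3.142, 0.0, 0.817]
force: [-0.5, -0.6, -0.3]
grip_width: 0.094
grip_force: 0.0
```

Emit:
step_arm([
  [[0,0,0.7,0,0,0],[0,0,1.6,0,0,0],[0,0,2.5,0,0,0],[0,0,3.1,0,0,0],[0,0,3.4,0,0,0],[0,0,3.4,0,0,0],[0,0,3.4,0,0,0]],
])

```text
time_s: 10.23
ee_pos: [0.4491, 0.2556, 0.0589]
eef_rot: [3.141, -0.0, 0.819]
force: [0.2, 0.2, -0.0]
grip_width: 0.0939
grip_force: 0.0
```

Emit:
step_arm([
  [[0,0,0,0,0,0],[0,0,0,0,0,0],[0,0,0,0,0,0],[0,0,0,0,0,0],[0,0,0,0,0,0],[0,0,0,0,0,0],[0,0,0,0,0,0],[0,0,0,0,0,0]],
], grip=0)

```text
time_s: 10.9
ee_pos: [0.4486, 0.2561, 0.0583]
eef_rot: [3.142, -0.0, 0.82]
force: [0.2, -0.3, 1.7]
grip_width: 0.0541
grip_force: 19.9
```

Emit:
step_arm([
  [[0,0,0,0,0,0],[0,0,0,0,0,0],[0,0,-0.4,0,0,0],[0,0,-1,0,0,0],[0,0,-1.6,0,0,0],[0,0,-2.07,0,0,0],[0,0,-2.07,0,0,0]],
])

```text
time_s: 11.48
ee_pos: [0.4495, 0.2565, 0.1226]
eef_rot: [3.14, -0.003, 0.82]
force: [0.4, -0.1, -1.5]
grip_width: 0.0538
grip_force: 19.9
```

Emit:
step_arm([
  [[-0.6,0.5,0,0,0,0.1],[-1.6,1.3,0,0,0,0.3],[-2.6,2.2,0,0,0,0.6],[-3.6,3,0,0,0,0.8],[-4.6,3.9,0,0,0,1],[-5.6,4.7,0,0,0,1.3],[-6.5,5.5,0,0,0,1.5],[-6.96,5.88,0,0,0,1.6]],
])

```text
time_s: 12.15
ee_pos: [0.4344, -0.02, 0.1193]
eef_rot: [-3.141, 0.001, 0.65]
force: [0.6, 1.6, -1.6]
grip_width: 0.0539
grip_force: 19.9
```

Emit:
step_arm([
  [[0,0,0,0,0,0],[0,0,0,0,0,0],[0,0,0.5,0,0,0],[0,0,1.1,0,0,0],[0,0,1.7,0,0,0],[0,0,2.03,0,0,0],[0,0,2.03,0,0,0],[0,0,2.03,0,0,0]],
])

```text
time_s: 12.82
ee_pos: [0.4351, -0.0163, 0.059]
eef_rot: [-3.141, 0.001, 0.654]
force: [1.5, 0.1, -1.8]
grip_width: 0.0538
grip_force: 20.0
```

Emit:
step_arm([
  [[0,0,0.03,0,0,0],[0,0,0.03,0,0,0]],
])

```text
time_s: 12.98
ee_pos: [0.4355, -0.0168, 0.0588]
eef_rot: [3.141, -0.0, 0.653]
force: [0.5, 0.7, -1.0]
grip_width: 0.0543
grip_force: 20.0
```

Release, rise, and go to the tube.

Emit:
step_arm([
  [[0,0,0,0,0,0],[0,0,0,0,0,0],[0,0,0,0,0,0],[0,0,0,0,0,0],[0,0,0,0,0,0],[0,0,0,0,0,0],[0,0,0,0,0,0],[0,0,0,0,0,0]],
], grip=1)

```text
time_s: 13.65
ee_pos: [0.4352, -0.017, 0.0585]
eef_rot: [3.142, -0.0, 0.653]
force: [0.1, 0.6, -0.1]
grip_width: 0.0938
grip_force: 0.0
```

Emit:
step_arm([
  [[0,0,-0.5,0,0,0],[0,0,-1.2,0,0,0],[0,0,-2.2,0,0,0],[0,0,-3.2,0,0,0],[0,0,-3.73,0,0,0],[0,0,-3.73,0,0,0],[0,0,-3.73,0,0,0]],
])

```text
time_s: 14.23
ee_pos: [0.4353, -0.017, 0.1704]
eef_rot: [3.141, -0.001, 0.653]
force: [0.3, 0.1, 0.2]
grip_width: 0.0942
grip_force: 0.0
```

Emit:
step_arm([
  [[1.3,0.2,0,0,0,-0.5],[2.6,0.3,0,0,0,-1],[3.9,0.5,0,0,0,-1.5],[5.2,0.7,0,0,0,-1.9],[6.5,0.9,0,0,0,-2.4],[7.7,1,0,0,0,-2.9],[8.92,1.2,0,0,0,-3.33],[8.92,1.2,0,0,0,-3.33]],
])

```text
time_s: 14.9
ee_pos: [0.6722, 0.1197, 0.1651]
eef_rot: [-3.138, 0.003, 1.006]
force: [-0.7, -0.2, 0.1]
grip_width: 0.094
grip_force: 0.0
```

Emit:
step_arm([
  [[0,0,0,0,0,0],[0,0,0,0,0,0],[0,0,0,0,0,0],[0,0,0,0,0,0]],
])

```text
time_s: 15.23
ee_pos: [0.6691, 0.1164, 0.1708]
eef_rot: [3.141, -0.0, 1.001]
force: [1.2, 0.3, 0.9]
grip_width: 0.0939
grip_force: 0.0
```

```bash
cat > chk.py <<'E'
import sys
from fit import *
cams=('top','side')
def run(items):
    im={c:ctrl.camera(c) for c in cams}
    for n,x,y,z0 in items:
        for c in cams:
            m=mask(n,c,(x,y),z0)
            if m is None: print(n,c,None); continue
            q=fit(n,(x,y),z0,{c:m}); print(n,c,np.round(q[0][:2],4),round(float(q[1]),1),round(float(q[2]),3))
    return im
E
python3 -c "
from chk import *
im=run([('hex_case',.435,-.017,.016),('square_box',.4515,-.269,.004)])
cv2.imwrite('pics/t2.png',cv2.cvtColor(np.vstack([im['top'][80:280],im['side'][90:350]]),cv2.COLOR_RGB2BGR))
print(ctrl.get_obs()['ee_pos'])"
```

```text
hex_case top [ 0.4361 -0.0214] 42.9 0.346
hex_case side [ 0.4349 -0.0154] 34.1 0.087
square_box top [ 0.4509 -0.27  ] 73.3 0.056
square_box side [ 0.4502 -0.2634] 76.5 0.058
[0.66954598 0.11683721 0.17069027]
```

View pics/t2.png

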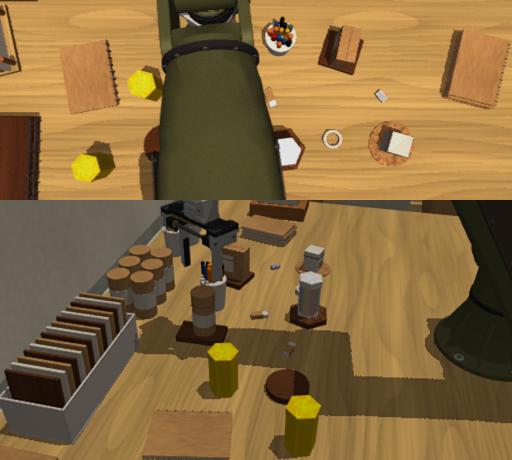

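The hex_case stands on the hex stand (side view (310,297)) and the square box is centred on the mat (392,143). The gripper is above the tube, so I'll pick it.

Emit:
step_arm([
  [[0,0,0.7,0,0,0],[0,0,1.7,0,0,0],[0,0,2.7,0,0,0],[0,0,3.4,0,0,0],[0,0,3.77,0,0,0],[0,0,3.77,0,0,0],[0,0,3.77,0,0,0]],
])

```text
time_s: 16.12
ee_pos: [0.67, 0.117, 0.058]
eef_rot: [3.141, -0.0, 1.002]
force: [0.9, 0.4, 0.7]
grip_width: 0.0941
grip_force: 0.0
```

Emit:
step_arm([
  [[0,0,0,0,0,0],[0,0,0,0,0,0],[0,0,0,0,0,0],[0,0,0,0,0,0],[0,0,0,0,0,0],[0,0,0,0,0,0],[0,0,0,0,0,0],[0,0,0,0,0,0]],
], grip=0)

```text
time_s: 16.78
ee_pos: [0.6696, 0.117, 0.0574]
eef_rot: [3.142, -0.0, 1.002]
force: [-0.9, 0.2, 1.2]
grip_width: 0.0557
grip_force: 20.0
```

Emit:
step_arm([
  [[0,0,0,0,0,0],[0,0,0,0,0,0],[0,0,-0.4,0,0,0],[0,0,-1,0,0,0],[0,0,-1.7,0,0,0],[0,0,-2.27,0,0,0],[0,0,-2.27,0,0,0]],
])

```text
time_s: 17.37
ee_pos: [0.6711, 0.1171, 0.13]
eef_rot: [3.137, -0.004, 1.001]
force: [0.7, -0.6, -0.8]
grip_width: 0.0562
grip_force: 20.0
```

Emit:
step_arm([
  [[0,-0.8,0,0,0,0],[0,-2,0,0,0,0],[-0.1,-3.3,0,0,0,0],[-0.1,-4.6,0,0,0,0],[-0.1,-5.9,0,0,0,0],[-0.15,-7.2,0,0,0,0],[-0.17,-8.2,0,0,0,0],[-0.17,-8.71,0,0,0,0]],
])

```text
time_s: 18.03
ee_pos: [0.4439, 0.2547, 0.1249]
eef_rot: [-3.141, 0.001, 1.003]
force: [1.0, 0.4, -1.5]
grip_width: 0.0557
grip_force: 20.0
```

Emit:
step_arm([
  [[0,0,0,0,0,0],[0,0,0,0,0,0],[0,0,0.5,0,0,0],[0,0,1.1,0,0,0],[0,0,1.8,0,0,0],[0,0,2.23,0,0,0],[0,0,2.23,0,0,0],[0,0,2.23,0,0,0]],
])

```text
time_s: 18.7
ee_pos: [0.4476, 0.2527, 0.0579]
eef_rot: [-3.141, 0.001, 1.0]
force: [-0.4, 0.1, -2.1]
grip_width: 0.0561
grip_force: 20.0
```

Emit:
step_arm([
  [[0,0,0.03,0,0,0],[0,0,0.03,0,0,0]],
])

```text
time_s: 18.87
ee_pos: [0.4475, 0.2533, 0.058]
eef_rot: [3.141, -0.001, 1.001]
force: [-0.1, 1.1, -1.6]
grip_width: 0.0559
grip_force: 20.0
```

Emit:
step_arm([
  [[0,0,0,0,0,0],[0,0,0,0,0,0],[0,0,0,0,0,0],[0,0,0,0,0,0],[0,0,0,0,0,0],[0,0,0,0,0,0],[0,0,0,0,0,0],[0,0,0,0,0,0]],
], grip=1)

```text
time_s: 19.53
ee_pos: [0.4468, 0.2536, 0.0576]
eef_rot: [-3.142, 0.0, 1.002]
force: [0.2, 0.8, -0.9]
grip_width: 0.0937
grip_force: 0.0
```

Emit:
step_arm([
  [[0,0,-0.5,0,0,0],[0,0,-1.2,0,0,0],[0,0,-2.2,0,0,0],[0,0,-3.2,0,0,0],[0,0,-3.76,0,0,0],[0,0,-3.76,0,0,0],[0,0,-3.76,0,0,0]],
])

```text
time_s: 20.12
ee_pos: [0.4469, 0.2536, 0.1706]
eef_rot: [3.141, -0.001, 1.002]
force: [-0.8, -1.1, -0.9]
grip_width: 0.094
grip_force: 0.0
```

Emit:
step_arm([
  [[-0.7,0.9,-0.1,0,0,1],[-1.4,1.8,-0.1,0,0,2],[-2.2,2.7,-0.2,0,0,3],[-2.9,3.7,-0.2,0,0,4],[-3.7,4.7,-0.3,0,0,5],[-4.68,5.9,-0.33,0,0,6.23],[-4.68,5.9,-0.33,0,0,6.23],[-4.68,5.9,-0.33,0,0,6.23]],
])

```text
time_s: 20.78
ee_pos: [0.5201, 0.0379, 0.1786]
eef_rot: [-3.141, 0.002, 0.346]
force: [-0.0, 0.6, 0.2]
grip_width: 0.0943
grip_force: 0.0
```

Emit:
step_arm([
  [[0.4,1.2,0,0,0,0.9],[0.7,2.4,0.1,0,0,1.8],[1.1,3.7,0.1,0,0,2.7],[1.5,5,0.2,0,0,3.6],[1.9,6.3,0.3,0,0,4.6],[2.25,7.56,0.33,0,0,5.5],[2.25,7.56,0.33,0,0,5.5],[2.25,7.56,0.33,0,0,5.5]],
])

```text
time_s: 21.45
ee_pos: [0.6612, -0.1499, 0.1676]
eef_rot: [-3.141, 0.004, -0.226]
force: [0.3, 0.6, 0.4]
grip_width: 0.094
grip_force: 0.0
```

Emit:
step_arm([
  [[0,0,0,0,0,0],[0,0,0,0,0,0],[0,0,0,0,0,0]],
])

```text
time_s: 21.7
ee_pos: [0.661, -0.1485, 0.1708]
eef_rot: [-3.141, -0.0, -0.224]
force: [0.2, 0.2, 0.1]
grip_width: 0.0939
grip_force: 0.0
```

```bash
python3 -c "
from chk import *
im=run([('hex_case',.435,-.017,.016),('round_tube',.4465,.2535,.016)])
cv2.imwrite('pics/t3.png',cv2.cvtColor(np.vstack([im['top'][80:280],im['side'][90:350]]),cv2.COLOR_RGB2BGR))
print(ctrl.get_obs()['ee_pos'])"
```

```text
hex_case top [ 0.436  -0.0175] 38.9 0.059
hex_case side [ 0.4358 -0.0157] 38.5 0.046
round_tube top [0.448  0.2531] 0.0 0.044
round_tube side [0.447  0.2551] 0.0 0.05
[ 0.66117893 -0.14989656  0.17058304]
```

View pics/t3.png

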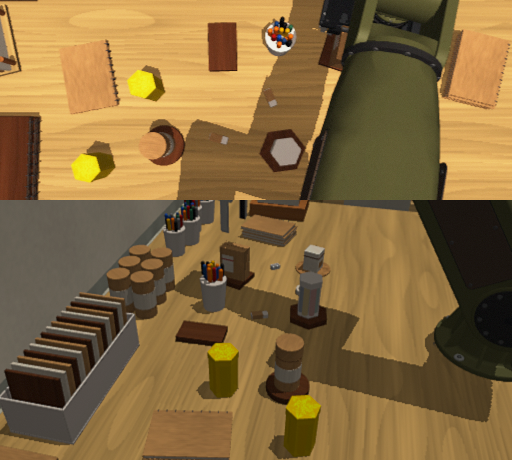

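The tube (side view (289,368)) and hex_case stand centred. The oblong stand at top (222,47) is now empty. Next is the oblong box.

Emit:
step_arm([
  [[0,0,0.7,0,0,0],[0,0,1.7,0,0,0],[0,0,2.7,0,0,0],[0,0,3.5,0,0,0],[0,0,3.97,0,0,0],[0,0,3.97,0,0,0],[0,0,3.97,0,0,0]],
])

```text
time_s: 22.58
ee_pos: [0.6614, -0.1502, 0.0518]
eef_rot: [3.142, -0.0, -0.227]
force: [-0.1, 0.1, 0.3]
grip_width: 0.0941
grip_force: 0.0
```

Emit:
step_arm([
  [[0,0,0,0,0,0],[0,0,0,0,0,0],[0,0,0,0,0,0],[0,0,0,0,0,0],[0,0,0,0,0,0],[0,0,0,0,0,0],[0,0,0,0,0,0],[0,0,0,0,0,0]],
], grip=0)

```text
time_s: 23.25
ee_pos: [0.6612, -0.1501, 0.0513]
eef_rot: [-3.142, 0.0, -0.227]
force: [-0.6, 0.7, 1.0]
grip_width: 0.044
grip_force: 0.0
```

Emit:
step_arm([
  [[0,0,0,0,0,0],[0,0,0,0,0,0],[0,0,0,0,0,0],[0,0,-0.4,0,0,0],[0,0,-1,0,0,0],[0,0,-1.8,0,0,0],[0,0,-2.47,0,0,0],[0,0,-2.47,0,0,0]],
])

```text
time_s: 23.92
ee_pos: [0.6629, -0.1506, 0.1308]
eef_rot: [3.141, -0.007, -0.227]
force: [0.6, -0.4, -0.9]
grip_width: 0.0404
grip_force: 20.0
```

```bash
python3 -c "
from chk import *
im=run([('stand_oblong',.6745,.1215,0)])
print(ctrl.get_obs()['ee_pos'])"
```

```text
stand_oblong top [0.6745 0.121 ] 1.8 0.035
stand_oblong side [0.6729 0.1241] 4.1 0.092
[ 0.66058284 -0.14997521  0.12383959]
```

```bash
python3 - <<'E'
from wp import *
chain([.661,-.15,.125,-13],[('o2',.55,-.03,.125,-5),('o3',.56,.11,.125,2),('soA',.6745,.1213,.125,2.2)])
E
```

```text
o2 [-4.5  -3.07 -0.   -1.33] rows>= 3.9
o3 [-0.07 -4.68 -0.   -1.17] rows>= 3.4
soA [ 3.83 -0.24 -0.   -0.03] rows>= 2.8
```

Emit:
step_arm([
  [[-0.5,-0.3,0,0,0,-0.2],[-1.3,-0.9,0,0,0,-0.4],[-2.2,-1.5,0,0,0,-0.7],[-3.1,-2.1,0,0,0,-0.9],[-4,-2.7,0,0,0,-1.2],[-4.5,-3.07,0,0,0,-1.33],[-4.5,-3.07,0,0,0,-1.33]],
])

```text
time_s: 24.7
ee_pos: [0.548, -0.0276, 0.1243]
eef_rot: [-3.141, 0.003, -0.084]
force: [0.1, 0.2, -1.8]
grip_width: 0.0397
grip_force: 20.0
```

Emit:
step_arm([
  [[0,-0.5,0,0,0,-0.1],[0,-1.3,0,0,0,-0.3],[0,-2.3,0,0,0,-0.6],[0,-3.3,0,0,0,-0.8],[-0.07,-4.2,0,0,0,-1],[-0.07,-4.68,0,0,0,-1.17],[-0.07,-4.68,0,0,0,-1.17]],
])

```text
time_s: 25.28
ee_pos: [0.5605, 0.112, 0.1243]
eef_rot: [-3.142, 0.001, 0.038]
force: [-0.7, -0.3, -2.0]
grip_width: 0.0397
grip_force: 20.0
```

Emit:
step_arm([
  [[0.5,0,0,0,0,0],[1.3,-0.1,0,0,0,0],[2.2,-0.1,0,0,0,0],[3.1,-0.2,0,0,0,0],[3.83,-0.24,0,0,0,-0.03],[3.83,-0.24,0,0,0,-0.03],[3.83,-0.24,0,0,0,-0.03],[3.83,-0.24,0,0,0,-0.03]],
])

```text
time_s: 25.95
ee_pos: [0.6747, 0.1201, 0.1245]
eef_rot: [3.141, 0.001, 0.037]
force: [-0.3, -0.8, -1.3]
grip_width: 0.0398
grip_force: 20.0
```

Emit:
step_arm([
  [[0,0,0.5,0,0,0],[0,0,1.1,0,0,0],[0,0,1.7,0,0,0],[0,0,2.1,0,0,0],[0,0,2.43,0,0,0],[0,0,2.43,0,0,0],[0,0,2.46,0,0,0],[0,0,2.46,0,0,0]],
])

```text
time_s: 26.62
ee_pos: [0.6754, 0.1211, 0.0522]
eef_rot: [-3.142, -0.001, 0.038]
force: [0.5, 0.7, -1.8]
grip_width: 0.0398
grip_force: 20.0
```

Emit:
step_arm([
  [[0,0,0,0,0,0],[0,0,0,0,0,0],[0,0,0,0,0,0],[0,0,0,0,0,0],[0,0,0,0,0,0],[0,0,0,0,0,0],[0,0,0,0,0,0],[0,0,0,0,0,0]],
], grip=0.8)

```text
time_s: 27.28
ee_pos: [0.6752, 0.1212, 0.0515]
eef_rot: [-3.142, -0.0, 0.038]
force: [-0.1, 0.5, 0.8]
grip_width: 0.0753
grip_force: 0.0
```

Emit:
step_arm([
  [[0,0,-0.5,0,0,0],[0,0,-1.2,0,0,0],[0,0,-2.2,0,0,0],[0,0,-3.2,0,0,0],[0,0,-3.96,0,0,0],[0,0,-3.96,0,0,0],[0,0,-3.96,0,0,0]],
])

```text
time_s: 27.87
ee_pos: [0.6755, 0.1213, 0.1715]
eef_rot: [-3.141, -0.002, 0.038]
force: [0.1, -0.7, -0.9]
grip_width: 0.0748
grip_force: 0.0
```

Emit:
step_arm([
  [[-0.8,1.1,0,0,0,0.3],[-1.6,2.3,-0.1,0,0,0.6],[-2.4,3.5,-0.2,0,0,0.9],[-3.2,4.7,-0.2,0,0,1.2],[-3.9,5.8,-0.3,0,0,1.5],[-4.4,6.55,-0.33,0,0,1.7],[-4.4,6.55,-0.33,0,0,1.7]],
])

```text
time_s: 28.45
ee_pos: [0.5482, -0.0839, 0.1794]
eef_rot: [3.141, 0.002, -0.145]
force: [0.8, 0.4, 0.0]
grip_width: 0.075
grip_force: 0.0
```

Emit:
step_arm([
  [[-0.4,1.1,0.3,0,0,0.3],[-0.8,2.2,0.7,0,0,0.5],[-1.2,3.3,1.1,0,0,0.8],[-1.6,4.5,1.5,0,0,1],[-2,5.7,2,0,0,1.3],[-2.37,6.7,2.33,0,0,1.5],[-2.37,6.7,2.33,0,0,1.5],[-2.37,6.7,2.33,0,0,1.5]],
], grip=1)

```text
time_s: 29.12
ee_pos: [0.4512, -0.2697, 0.1087]
eef_rot: [-3.141, 0.003, -0.299]
force: [-0.0, 1.1, 0.0]
grip_width: 0.0942
grip_force: 0.0
```

Emit:
step_arm([
  [[0,0,0,0,0,0],[0,0,0,0,0,0],[0,0,0,0,0,0]],
])

```text
time_s: 29.37
ee_pos: [0.453, -0.2683, 0.1105]
eef_rot: [3.142, -0.0, -0.295]
force: [-0.6, -0.1, 0.1]
grip_width: 0.0941
grip_force: 0.0
```

```bash
python3 -c "
from chk import *
im=run([('oblong_box',.6745,.1215,.016),('stand_square',.6627,-.1538,0)])
o=ctrl.get_obs();print(o['ee_pos'],o['eef_rot'])"
```

```text
oblong_box top [0.6754 0.1183] 2.8 0.096
oblong_box side [0.6743 0.1235] 2.3 0.03
stand_square top [ 0.663  -0.1537] 71.8 0.047
stand_square side [ 0.6597 -0.1496] 76.8 0.329
[ 0.45248953 -0.26908775  0.11045315] [ 3.14154793e+00 -2.51485602e-04 -2.96546116e-01]
```

Emit:
step_arm([
  [[0,0,0.7,0,0,0],[0,0,1.6,0,0,0],[0,0,2.4,0,0,0],[0,0,2.83,0,0,0],[0,0,2.83,0,0,0],[0,0,2.83,0,0,0]],
])

```text
time_s: 30.17
ee_pos: [0.4523, -0.2692, 0.0255]
eef_rot: [-3.141, 0.001, -0.297]
force: [0.5, 0.2, 0.4]
grip_width: 0.0941
grip_force: 0.0
```

Emit:
step_arm([
  [[0,0,0,0,0,0],[0,0,0,0,0,0],[0,0,0,0,0,0],[0,0,0,0,0,0],[0,0,0,0,0,0],[0,0,0,0,0,0],[0,0,0,0,0,0],[0,0,0,0,0,0]],
], grip=0)

```text
time_s: 30.83
ee_pos: [0.4523, -0.2693, 0.0255]
eef_rot: [3.142, 0.0, -0.297]
force: [-0.5, -0.3, 1.8]
grip_width: 0.0458
grip_force: 20.0
```

Emit:
step_arm([
  [[0,0,0,0,0,0],[0,0,0,0,0,0],[0,0,0,0,0,0],[0,0,-0.4,0,0,0],[0,0,-1,0,0,0],[0,0,-1.7,0,0,0],[0,0,-2.33,0,0,0],[0,0,-2.33,0,0,0]],
])

```text
time_s: 31.5
ee_pos: [0.4537, -0.2702, 0.0994]
eef_rot: [3.14, -0.005, -0.297]
force: [0.3, -1.0, -1.1]
grip_width: 0.046
grip_force: 20.0
```

Emit:
step_arm([
  [[0.5,-0.5,0,0,0,0],[1.3,-1.3,-0.1,0,0,0],[2.2,-2.2,-0.1,0,0,0],[3.1,-3.1,-0.1,0,0,0],[4,-4.1,-0.1,0,0,0],[4.8,-4.9,-0.17,0,0,0.1],[5.4,-5.5,-0.17,0,0,0.1],[5.6,-5.74,-0.17,0,0,0.1]],
])

```text
time_s: 32.17
ee_pos: [0.6653, -0.1515, 0.0993]
eef_rot: [-3.141, 0.001, -0.305]
force: [-0.8, 0.2, -2.7]
grip_width: 0.0457
grip_force: 20.0
```

Emit:
step_arm([
  [[0,0,0,0,0,0],[0,0,0,0,0,0],[0,0,0.6,0,0,0],[0,0,1.2,0,0,0],[0,0,1.7,0,0,0],[0,0,2.05,0,0,0],[0,0,2.08,0,0,0],[0,0,2.08,0,0,0]],
])

```text
time_s: 32.83
ee_pos: [0.6627, -0.1546, 0.038]
eef_rot: [3.142, 0.001, -0.308]
force: [-0.3, 0.3, -1.1]
grip_width: 0.0457
grip_force: 20.0
```

Emit:
step_arm([
  [[0,0,0.01,0,0,0],[0,0,0.01,0,0,0],[0,0,0.01,0,0,0],[0,0,0.01,0,0,0],[0,0,0.01,0,0,0],[0,0,0.01,0,0,0],[0,0,0.01,0,0,0],[0,0,0.01,0,0,0]],
], grip=1)

```text
time_s: 33.5
ee_pos: [0.6633, -0.1538, 0.0378]
eef_rot: [-3.142, 0.0, -0.307]
force: [0.6, 0.2, 1.1]
grip_width: 0.0929
grip_force: 0.0
```

Emit:
step_arm([
  [[0,0,-0.5,0,0,0],[0,0,-1.2,0,0,0],[0,0,-2.2,0,0,0],[0,0,-3.2,0,0,0],[0,0,-4.4,0,0,0],[0,0,-4.4,0,0,0]],
])

```text
time_s: 34.0
ee_pos: [0.6655, -0.1544, 0.1778]
eef_rot: [-3.141, -0.011, -0.307]
force: [0.5, -0.3, 0.2]
grip_width: 0.0939
grip_force: 0.0
```

Emit:
step_arm([
  [[-1,1,0,0,0,0],[-2,2,0,0,0,0],[-3,3,0,0,0,0],[-4,4,0,0,0,0],[-5,5,0,0,0,0],[-5.6,6,0,0,0,0],[-5.6,6,0,0,0,0],[-5.6,6,0,0,0,0]],
])

```text
time_s: 34.67
ee_pos: [0.4478, -0.2756, 0.1702]
eef_rot: [3.141, -0.001, -0.31]
force: [0.5, -0.5, 0.2]
grip_width: 0.0941
grip_force: 0.0
```

```bash
python3 -c "
from chk import *
im=run([('oblong_box',.6745,.1215,.016),('square_box',.6627,-.1538,.016),('hex_case',.435,-.017,.016),('round_tube',.4465,.2535,.016)])
cv2.imwrite('pics/t4.png',cv2.cvtColor(np.vstack([im['top'][80:280],im['side'][90:350]]),cv2.COLOR_RGB2BGR))
o=ctrl.get_obs();print(o['ee_pos'],o['time_s'])"
```

```text
oblong_box top [0.6756 0.1189] 3.6 0.046
oblong_box side [0.6752 0.1231] 1.0 0.049
square_box top [ 0.6612 -0.1555] 69.5 0.1
square_box side [ 0.6622 -0.1542] 79.5 0.083
hex_case top [ 0.4367 -0.0183] 37.6 0.045
hex_case side [ 0.4348 -0.0161] 33.1 0.073
round_tube top [0.4481 0.253 ] 0.0 0.042
round_tube side [0.4467 0.2553] 0.0 0.037
[ 0.44901088 -0.27421398  0.16961832] 35.1667
```

View pics/t4.png

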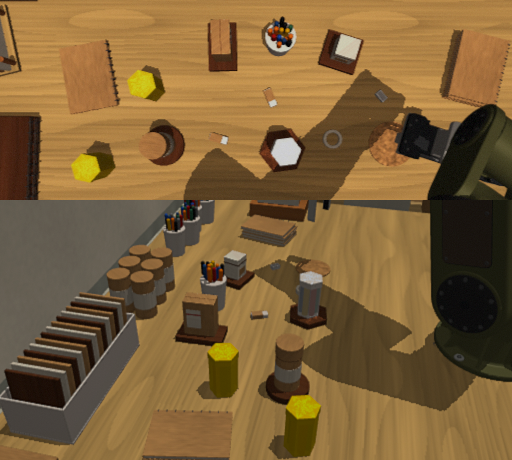

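All four packs stand upright within about 3 mm of their own stands' centres. In the top view: hex (286,152), tube (155,144), oblong (222,37) and square (347,48). The pen cup is unmoved at (280,37), and the arm is clear of everything.

```bash
python3 -c "
from station import ctrl
print(ctrl.hand_in())"
```

```text
the job is handed in; nothing more can be done
None
```

I moved all four packs onto their matching stands, each upright and within about 3 mm of centre, left the pen cup and yellow look-alikes alone, and handed the job in at about 35 s; no verdict came back.

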